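Put the spares back on their silhouette pads

TASK

Put the four spare parts away on the plywood pads: the large and the small toothed cutter wheel, the eyeglass and the lock barrel each go on the pad whose black silhouette has that part's shape and size, centred on it. The wheels lie flat, the eyeglass stands upright, and the lock barrel lies flat along its oblong silhouette, either way round. Leave the blue key fob and the block battery where they are.

Things in the scene. Friction and masses are not known exactly. Their poses are not given: they have to be found in the camera images.
- large_cutter: the larger toothed cutter wheel, steel, a flat disc 60 mm across and 8 mm thick with a hole in the middle, lying on the bench; pinch across the rim at any angle. Origin: centre of its underside; z is its axis, up
- small_cutter: the smaller toothed cutter wheel, brass-coloured, a flat disc 48 mm across and 9 mm thick with a hole in the middle, lying on the bench; pinch across the rim at any angle. Origin: centre of its underside; z is its axis, up
- lens_barrel: a watchmaker's eyeglass (loupe), a black waisted barrel 36 mm across at its foot, about 32 mm across higher up, 33 mm tall, standing upright; pinch across the barrel at any angle. Origin: centre of its foot; z up
- lock_barrel: a profile lock cylinder, nickel-grey metal, 65 x 33 mm and 17 mm high, lying flat; pinch across its 33 mm width. Origin: centre of its underside; x along its 65 mm length, y across, z up
- pad_large_disc: a fixed square plywood pad, 80 x 80 mm and 5 mm thick, a small screw head in each corner, with a black round, 62 mm silhouette in the middle of its top (flush, no rim or recess). Origin: centre of its underside, on the bench; z up; the silhouette is centred on the origin. For the larger cutter wheel
- pad_medium_disc: a fixed square plywood pad, 80 x 80 mm and 5 mm thick, a small screw head in each corner, with a black round, 50 mm silhouette in the middle of its top (flush, no rim or recess). Origin: centre of its underside, on the bench; z up; the silhouette is centred on the origin. For the smaller cutter wheel
- pad_small_disc: a fixed square plywood pad, 80 x 80 mm and 5 mm thick, a small screw head in each corner, with a black round, 38 mm silhouette in the middle of its top (flush, no rim or recess). Origin: centre of its underside, on the bench; z up; the silhouette is centred on the origin. For the eyeglass
- pad_oblong: a fixed square plywood pad, 80 x 80 mm and 5 mm thick, a small screw head in each corner, with a black oblong, 67 x 35 mm, silhouette in the middle of its top (flush, no rim or recess). Origin: centre of its underside, on the bench; z up; the silhouette is centred on the origin, its long side along x. For the lock barrel
- blue_fob: bystander: a blue remote key shell, 62 x 36 mm and 14 mm high with a thin wire ring at its +x end (79 mm long in all), loose; must stay where it lies. Origin: centre of its underside, ring included (the shell reaches from x = -40 to +22 mm); x along its length
- battery: bystander: a block battery standing on end, 27 x 18 mm and 48 mm high, loose; must stay where it stands. Origin: centre of its underside
There are look-alikes about, which are no part of the job. Several things have the shape of the lens_barrel; the one meant has the colours described above.

How it is judged:
By the outcome, as a careful person would: the job done as asked, in the order asked, and still so for the second after the job is handed in, with the robot touching nothing.
It also fails if it takes over 96 s, if anything falls off the work surface, if the arm or the gripper's body presses on something with over 40 N, if the wrist force passes 120 N, or if a joint passes its speed limit or range.

ROBOT

A 6-joint arm with a two-finger parallel gripper is mounted at the origin on a cart in front of the work surface, level with it; the furniture and walls round the work are solid. World frame = base frame: x ahead of the robot, y to its left, z up, the work surface at z = 0. Lengths are in mm, angles in degrees, forces in N, time in s.
With the tool pointing down it reaches from about 350 to 850 mm from the base axis. Payload 8.1 kg.
Tool frame: the origin (TCP) lies at the very end of the fingers, on their centre line; the grasp point (between the pads) lies r.tcp_to_grasp behind it (r.tcp_to_grasp is the distance from the TCP to the grasp point, in mm); z points along the fingers, y is the line along which they close (so a half turn about z gives the same grasp; the last joint's range is limited). The gripper opens to 85 mm and grips with 20 to 120 N. Pads are 22 mm wide; open, the fingers measure 114 mm over their backs; the gripper's body (76 mm by 85 mm) begins 54 mm behind the grasp point. The pads swing forward as they close: fully open they stand 13 mm farther back than shut.
Start: joints at [-78.232, 7.471, 85.268, -0, 87.261, -4.893], TCP at [172.051, -574.807, 231.292] pointing down, gripper open.
Joint ranges: [-169.43, 169.43], [-51.17, 129.36], [1.28, 143.12], [-76.62, 256.62], [0, 156.53], [-152.29, 152.29]. Speed limits (degrees/s): [136.94, 136.94, 159.86, 180, 180, 180].

INTERFACE

Orientations are given as [roll, pitch, yaw] about the fixed x, y, z axes, in that order (R = Rz(yaw) Ry(pitch) Rx(roll)).
In Python, from bench import sense, viewer, order, r gives the robot as it stands.
- The arm moves only by the tool carry_out, never from a script. Its argument "increments" is one flat list of numbers, 7 for each row, row after row: the shift along the tool's x, y, z as a fraction of full scale, then the turn, a rotation vector about the tool's x, y, z as a fraction of full scale, then the opening, from -1 (shut) to 1 (fully open). A call has exactly 10 rows; each row is the pose to reach, as a shift and turn from the pose commanded when the call began, along the tool's axes at that moment, turning the shorter way round; what a row does not reach only later rows make up. Full scale, the value 1, is 400 mm for a shift and 2 pi rad for a turn. A row lasts 1/8 s, in which the tool goes at most 62.5 mm and 10.7 degrees, less where a joint would pass 70% of its speed; a pose out of reach is approached as far as the arm can. A call with a number of a shift or a turn outside -1 to 1 is refused whole. A call with a gripper value outside its range is refused whole. The fingers move at their own pace and stop on an object; "force" is the grip in N (left out, the last holds). Time passes only in rows, so rows that repeat a pose let the fingers close, or fill a call up. It gives the time, the measured TCP pose, the force, the opening and the grip force at its end, in the units of the state.
- sense(): the state, without advancing time (a new reading comes with each control period).
- viewer.snapshot(name): name is "side" or "top"; returns the picture (480x640x3 uint8, red, green, blue); there is no depth.
- viewer.get_calibration(name): a dict with "fx", "fy", "cx", "cy" (pixels), "R" (3x3) and "t" (3): a world point X has camera coordinates R X + t. Camera axes: x right, y down, z forward; pixel columns grow to the right and rows downward; lengths in mm; the calibration is good to about 2 mm. A picture is of the moment at which its call begins. get_calibration takes no time and is no camera call.
- order.hand_in(): hands the job in; it is judged then, once.
The state is a dict: "time": time; "joint_pos": joint angles; "qd": joint speeds; "joint_efforts": joint torques, N m; "tool_pos": TCP position; "tcp_rot": TCP orientation; "ft_force": force on the tool from outside, world axes, zero at the start; "wrist_torque": the same for the moment, N m; "finger_gap": finger opening in mm; "grip_force": force on a finger pad.
Only numpy, scipy, OpenCV 4.12 (cv2) and the standard library are available. Lean on these libraries where they do the work, as an engineer would, in place of code of your own. Each camera call takes 0.05 s, during which the arm holds its last target. There are 200 camera calls.

## Working session

There is one attempt and no reset: what is moved stays moved. The work goes in short steps, Python scripts to look and compute and a tool call to move; the robot and the scene stay as the last step left them, time stands still between calls to the robot, and variables do not carry over. Pictures are saved under pics/ and viewed, at most 14 in all, crops included, and the job is handed in when it is done.

Besides the shell and the picture viewer there is one more tool, called after ">>>" as a command line: name --argument value ..., lists and objects as JSON in quotes. carry_out: Moves the arm, as the interface text tells. Its arguments: {"type":"object","properties":{"increments":{"type":"array"},"force":{"type":"number"}},"required":["increments"]}

```bash
mkdir -p pics; ls; cat > h.py <<'E'
import numpy as np, cv2
from bench import sense, viewer, order, r
def snap(n,f):
    p=viewer.snapshot(n); cv2.imwrite('pics/'+f,cv2.cvtColor(p,cv2.COLOR_RGB2BGR)); return p
def ray(n,u,v,z):
    c=viewer.get_calibration(n);R=np.array(c['R']);t=np.array(c['t'])
    d=R.T@np.array([(u-c['cx'])/c['fx'],(v-c['cy'])/c['fy'],1]);o=-R.T@t
    return o+d*(z-o[2])/d[2]
def proj(n,X):
    c=viewer.get_calibration(n);q=np.array(c['R'])@np.array(X,float)+np.array(c['t'])
    return [c['fx']*q[0]/q[2]+c['cx'],c['fy']*q[1]/q[2]+c['cy']]
E
python3 - <<'E'
from h import *
snap('top','top0.png');snap('side','side0.png')
s=sense();print(s)
print(r.tcp_to_grasp,[a for a in dir(r) if a[0]!='_'])
for n in('top','side'):
    c=viewer.get_calibration(n);R=np.array(c['R']);print(n,c['fx'],-R.T@np.array(c['t']),R[2])
E
```

```text
pics
{'time': 0.1, 'joint_pos': array([-7.82315838e+01,  7.51193876e+00,  8.53231488e+01,  5.14603763e-04,
        8.72617676e+01, -4.89379597e+00]), 'qd': array([ 0.02550221, -0.04963675, -0.13291608,  0.02675073, -0.00418732,
        0.05407936]), 'joint_efforts': array([ 3.74664469e-04, -5.70951426e+01, -5.01941156e+01, -2.83935005e-04,
        8.20744608e-03, -1.73112579e-05]), 'tool_pos': array([ 171.9527291 , -574.31386136,  230.33621743]), 'tcp_rot': array([-1.79903542e+02, -8.77471558e-03,  1.66621798e+01]), 'ft_force': array([-0.73716759,  0.26061   , -0.70118279]), 'wrist_torque': array([ 0.04238209, -0.00517983,  0.01047813]), 'grip_force': 0.0, 'finger_gap': 85.32364954571277}
18.700000000000003 ['PlanningError', 'tcp_to_grasp']
top 494.53681179166017 [311.31821939 279.95200473 951.66933138] [ 0.25329028  0.00329398 -0.96738471]
side 508.2483657779596 [ 444.6704608  1085.28889132  418.7313136 ] [ 0.07132271 -0.91406984 -0.39923603]
```

View pics/top0.png

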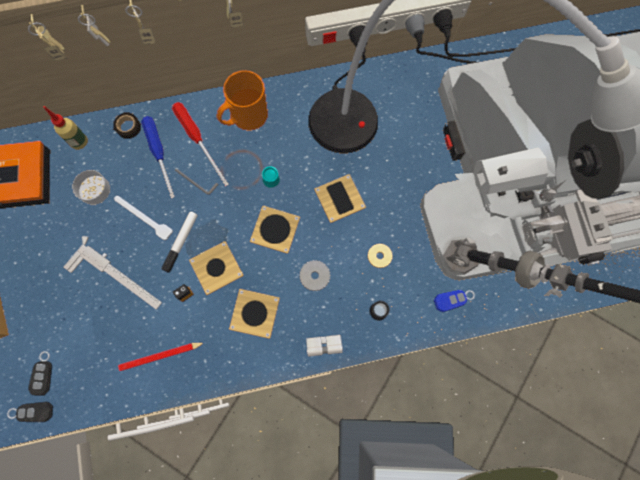

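View pics/side0.png

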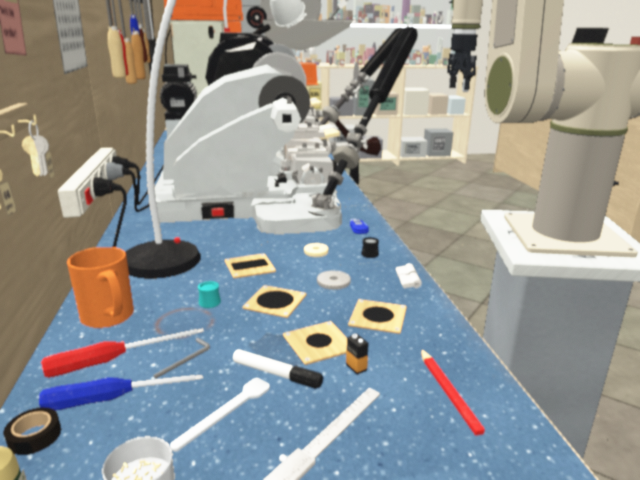

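The top view shows the pads at (275,229), (255,313), (216,267) and the oblong one at (340,198). The steel wheel is at (315,275), the brass wheel at (380,256), and the lock barrel at (324,345). The fob is at (455,300) and the battery at (182,293).

Things that could be taken for the eyeglass are the black barrel (380,310), the teal barrel (270,176), the tape roll (126,124) and the lamp switch. I choose the black one at (380,310) and will check it in a crop while measuring.

```bash
python3 - <<'E'
from h import *
p=cv2.imread('pics/top0.png');q=cv2.imread('pics/side0.png')
a=cv2.resize(p[170:370,170:490],(800,500),interpolation=cv2.INTER_CUBIC);cv2.imwrite('pics/c1.png',a)
hsv=cv2.cvtColor(p,cv2.COLOR_BGR2HSV)
for n,u,v in [('lens',380,310),('brass',380,256),('steel',315,275),('lock',324,345),('A',275,229),('B',255,313),('C',216,267),('O',340,198)]:
    print(n,hsv[v,u],hsv[v,u+8],ray('top',u,v,5).round())
# silhouettes
m=((p.max(2)<60)*255).astype(np.uint8)
for n,u,v in [('A',275,229),('B',255,313),('C',216,267),('O',340,198)]:
    k,l,st,ce=cv2.connectedComponentsWithStats(m);i=l[v,u];
    cs,_=cv2.findContours((l==i).astype(np.uint8),cv2.RETR_EXTERNAL,cv2.CHAIN_APPROX_NONE)
    w=np.array([ray('top',x,y,5)[:2] for x,y in cs[0][:,0]],np.float32)
    print(n,ray('top',*ce[i],5).round(1),cv2.minAreaRect(w),st[i])
E
```

```text
lens [104  32 189] [113  19  55] [433. 151.   5.]
brass [104 108 130] [ 24  77 235] [539. 152.   5.]
steel [103 104 133] [ 20  14 162] [496. 278.   5.]
lock [105  94 133] [ 17  19 214] [363. 256.   5.]
A [30  7 39] [ 0  0 40] [586. 361.   5.]
B [105  13  40] [150   6  40] [418. 389.   5.]
C [45 12 42] [20 71 65] [504. 472.   5.]
O [140  19  41] [14 65 59] [657. 234.   5.]
A [586.6 362.3   5. ] ((586.578369140625, 362.8802795410156), (55.20302963256836, 55.8978271484375), 48.87473678588867) [261 215  29  28 618]
B [417.7 391.2   5. ] ((418.5172119140625, 391.41192626953125), (43.95572280883789, 41.97005844116211), 3.7485663890838623) [243 301  23  24 444]
C [503.5 473.2   5. ] ((503.7333068847656, 473.6688232421875), (32.1824836730957, 31.166440963745117), 4.976629257202148) [207 259  17  17 228]
O [658.1 234.3   5. ] ((658.2300415039062, 234.4713897705078), (62.32914733886719, 29.74553108215332), 26.800304412841797) [327 182  26  32 432]
```

View pics/c1.png

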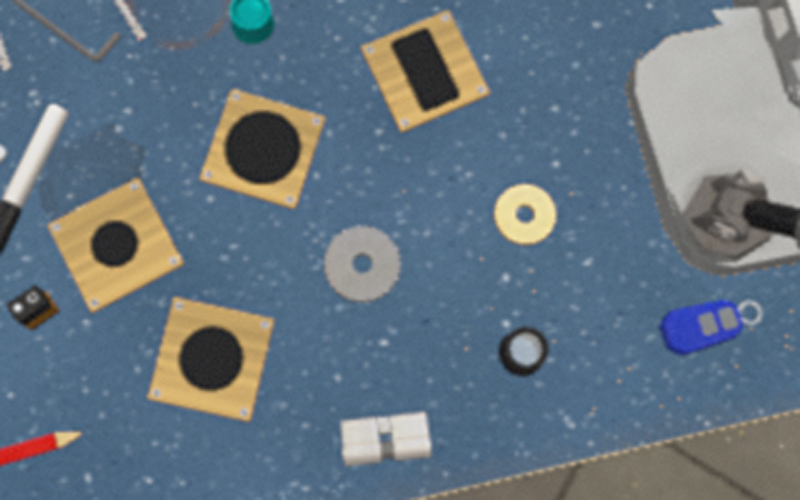

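The crop confirms the black barrel with a glass top as the eyeglass. Pad A is the large disc, B the medium, C the small and O the oblong. Next I'll measure everything in both views, and also the machine and its lever, which stand in the way of the swing.

```bash
cat >> h.py <<'E'
def tri(a,b):
    A=[]
    for n,(u,v) in (('top',a),('side',b)):
        c=viewer.get_calibration(n);P=np.hstack([np.array(c['R']),np.array(c['t'])[:,None]])
        x,y=(u-c['cx'])/c['fx'],(v-c['cy'])/c['fy'];A+=[x*P[2]-P[0],y*P[2]-P[1]]
    A=np.array(A);return np.linalg.lstsq(A[:,:3],-A[:,3],rcond=None)[0]
def masks(p):  # p BGR
    h=cv2.cvtColor(p,cv2.COLOR_BGR2HSV).astype(int);H,S,V=h[...,0],h[...,1],h[...,2]
    blue=(H>95)&(H<118)&(S>60)
    return dict(notblue=~blue,black=V<75,wood=(H>8)&(H<28)&(S>60)&(V>90))
def comp(m,u,v,rad):
    # largest component within window
    w=np.zeros(m.shape,np.uint8);w[v-rad:v+rad+1,u-rad:u+rad+1]=m[v-rad:v+rad+1,u-rad:u+rad+1]
    k,l,st,ce=cv2.connectedComponentsWithStats(w);i=1+np.argmax(st[1:,4])
    cs,_=cv2.findContours((l==i).astype(np.uint8),cv2.RETR_EXTERNAL,cv2.CHAIN_APPROX_NONE)
    return max(cs,key=len)[:,0]
E
python3 - <<'E'
from h import *
p=cv2.imread('pics/top0.png');q=cv2.imread('pics/side0.png');M=masks(p);N=masks(q)
W=lambda n,c,z:np.array([ray(n,x,y,z)[:2] for x,y in c],np.float32)
def area_c(w): 
    m=cv2.moments(w.reshape(-1,1,2)); return np.round([m['m10']/m['m00'],m['m01']/m['m00']],1)
for n,u,v,rad,z,mk,us,vs,rs in [('steel',315,275,19,8,'notblue',333,279,19),('brass',380,256,17,9,'notblue',316,250,14),('lens',380,310,15,33,'notblue',370,246,13),('lock',324,345,22,17,'notblue',408,275,16),
   ('A',275,229,32,5,'notblue',275,300,33),('B',255,313,32,5,'notblue',378,316,32),('C',216,267,34,5,'notblue',318,342,36),('O',340,198,30,5,'notblue',250,265,27),('fob',455,300,25,10,'notblue',359,227,12)]:
    w=W('top',comp(M[mk],u,v,rad),z);s=W('side',comp(N[mk],us,vs,rs),z)
    print(n,'top',area_c(w),np.round(cv2.minAreaRect(w)[1],1),round(cv2.minAreaRect(w)[2],1),'side',area_c(s),np.round(cv2.minAreaRect(s)[1],1),round(cv2.minAreaRect(s)[2],1))
print('lever tri')
for a,b in [((459,255),(327,200)),((530,268),(345,160)),((585,280),(375,105)),((640,292),(400,45)),((640,292),(375,100))]: 
    X=tri(a,b);print(a,b,X.round(),np.round(proj('top',X)),np.round(proj('side',X)))
for n,a,b in [('machfront',(425,205),(257,225)),('lamp base',(343,120),(163,258)),('tcp?',(0,0),(462,85))]: print(n,tri(a,b).round())
s=sense()['tool_pos'];print('tcp side',proj('side',s))
E
```

```text
steel top [495.3 279.2] [59.2 60.2] 2.4 side [492.6 285.5] [61.  73.3] 6.2
brass top [540.2 153. ] [50.5 49.1] 0.8 side [536.3 161.4] [50.6 74.1] 6.5
lens top [429.8 156.2] [31.  36.1] 46.2 side [429.7 191.3] [88.1 28. ] 89.5
lock top [362.7 256.6] [34.7 67.5] 8.5 side [361.5 274. ] [38.9 97.9] 8.1
A top [586.4 362. ] [83.  83.2] 75.1 side [583.1 364.9] [91.6 85.7] 74.9
B top [417.8 391.1] [83.  82.7] 80.1 side [415.2 394. ] [92.  83.5] 79.9
C top [503.4 472.4] [83.6 82.7] 31.2 side [497.5 476.7] [ 98.9 127.5] 31.5
O top [657.6 234.5] [83.2 82.9] 26.5 side [653.5 238.3] [84.7 97.9] 26.5
fob top [503.7  -7.1] [ 9.8 70. ] 2.4 side [459.9  -6.4] [ 9.6 27.5] 16.9
lever tri
(459, 255) (327, 200) [530.  14.  65.] [459. 257.] [326. 200.]
(530, 268) (345, 160) [496. -86. 132.] [530. 270.] [344. 160.]
(585, 280) (375, 105) [ 442. -105.  258.] [584. 289.] [369. 103.]
(640, 292) (400, 45) [400. -94. 387.] [639. 307.] [392.  43.]
(640, 292) (375, 100) [ 435. -183.  257.] [640. 296.] [373.  99.]
machfront [662.  64.  13.]
lamp base [826. 232.   9.]
tcp? [518. 652. 474.]
tcp side [np.float64(457.3419961855493), np.float64(93.84348382214029)]
```

```bash
python3 - <<'E'
import cv2,numpy as np
q=cv2.imread('pics/side0.png')[20:230,240:520];p=cv2.imread('pics/top0.png')[180:360,400:640]
a=cv2.resize(q,(400,300),interpolation=cv2.INTER_CUBIC);b=cv2.resize(p,(400,300),interpolation=cv2.INTER_CUBIC)
cv2.imwrite('pics/c2.png',np.hstack([a,b]))
E
```

```text
(no output)
```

View pics/c2.png

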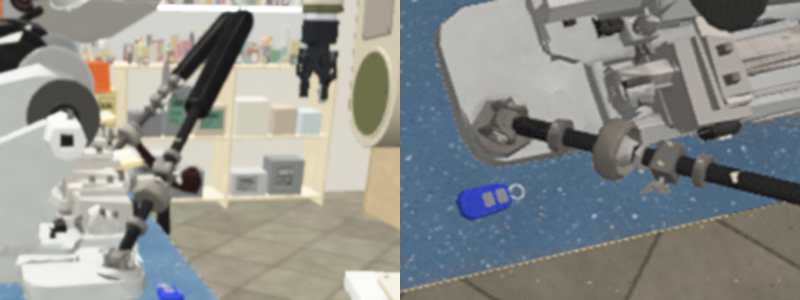

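The crop shows an articulated arm fixed to the machine. Its apex is at side pixel (408,28), and the fob lies beneath at top pixel (455,300). I'll estimate the apex, then work out a swing inside it.

```bash
cat >> h.py <<'E'
import json,os
from scipy.spatial.transform import Rotation as Ro
def cmd0():
    return json.load(open('cmd.json')) if os.path.exists('cmd.json') else [172.051,-574.807,231.292,16.662]
def plan(wps):
    # wps: list of (x,y,z,yaw,grip) world; prints tool-axis fractions; saves rounded commanded pose as next.json
    x,y,z,w=cmd0();R=Ro.from_euler('xyz',[180,0,w],degrees=True)
    for X,Y,Z,A,g in wps:
        s=R.inv().apply([X-x,Y-y,Z-z])/400;t=-((A-w+180)%360-180)/360
        print(', '.join('%.4f'%k for k in s)+', 0, 0, %.4f, %.2f,'%(t,g))
def commit(s,t):
    x,y,z,w=cmd0();R=Ro.from_euler('xyz',[180,0,w],degrees=True)
    p=np.array([x,y,z])+R.apply(np.array(s)*400);c=[*p,w-t*360];json.dump(c,open('cmd.json','w'))
    q=sense();print('cmd',np.round(c,2),'meas',q['tool_pos'].round(2),q['tcp_rot'].round(2),'F',q['ft_force'].round(1),'gap',round(q['finger_gap'],1),'grip',round(q['grip_force'],1),'t',round(q['time'],2))
E
python3 - <<'E'
from h import *
k=np.array([490,-95,148]);d=np.array([-55,-88,109])
for t in(1,1.6,2,2.4,2.8): X=k+t*d;print(t,X,np.hypot(*X[:2]),np.round(proj('side',X)))
w=[(140,-470,240,10,1),(110,-410,250,4,1),(100,-355,260,0,1),(150,-340,265,0,1),(205,-310,265,0,1),(255,-270,265,0,1),(298,-223,265,0,1),(332,-170,265,0,1),(356,-113,265,0,1),(368,-60,265,0,1)]
plan(w)
E
```

```text
1 [ 435 -183  257] 471.9258416319242 [373. 100.]
1.6 [ 402.  -235.8  322.4] 466.0532587591251 [388.  69.]
2 [ 380 -271  366] 466.73439984642226 [397.  50.]
2.4 [ 358.  -306.2  409.6] 471.0864464193382 [407.  31.]
2.8 [ 336.  -341.4  453.2] 479.0093527270631 [416.  12.]
-0.0016, -0.2740, -0.0218, 0, 0, 0.0185, 1.00,
-0.0305, -0.4392, -0.0468, 0, 0, 0.0352, 1.00,
-0.0150, -0.5781, -0.0718, 0, 0, 0.0463, 1.00,
0.1155, -0.5782, -0.0843, 0, 0, 0.0463, 1.00,
0.2687, -0.6106, -0.0843, 0, 0, 0.0463, 1.00,
0.4172, -0.6706, -0.0843, 0, 0, 0.0463, 1.00,
0.5538, -0.7523, -0.0843, 0, 0, 0.0463, 1.00,
0.6733, -0.8549, -0.0843, 0, 0, 0.0463, 1.00,
0.7716, -0.9742, -0.0843, 0, 0, 0.0463, 1.00,
0.8383, -1.0925, -0.0843, 0, 0, 0.0463, 1.00,
```

>>> carry_out --increments '[-0.002,-0.14,-0.02,0,0,0.02,1,-0.005,-0.28,-0.04,0,0,0.035,1,-0.01,-0.42,-0.06,0,0,0.0463,1,-0.015,-0.56,-0.07,0,0,0.0463,1,0.02,-0.575,-0.08,0,0,0.0463,1,0.115,-0.58,-0.084,0,0,0.0463,1,0.2,-0.6,-0.084,0,0,0.0463,1,0.27,-0.615,-0.084,0,0,0.0463,1,0.27,-0.615,-0.084,0,0,0.0463,1,0.27,-0.615,-0.084,0,0,0.0463,1]'

```text
time: 1.35
tool_pos: [205.0, -308.4, 264.7]
tcp_rot: [-180.0, 0.0, 0.0]
ft_force: [-0.9, 0.6, 0.4]
finger_gap: 85.4
grip_force: 0.0
```

```bash
python3 - <<'E'
from h import *
commit([.27,-.615,-.084],.0463);print(sense()['joint_pos'].round())
E
```

```text
cmd [ 2.0498e+02 -3.0817e+02  2.6489e+02 -1.0000e-02] meas [ 205.   -308.42  264.69] [-1.7998e+02  3.0000e-02  4.0000e-02] F [-0.9  0.6  0.4] gap 85.4 grip 0.0 t 1.35
[-64. -31. 115.  -0.  96.  26.]
```

>>> carry_out --increments '[0.12,-0.1,0,0,0,0,1,0.23,-0.22,0,0,0,0,1,0.31,-0.35,0,0,0,0,1,0.37,-0.49,0,0,0,0,1,0.4,-0.64,0,0,0,0,1,0.41,-0.79,0,0,0,0,1,0.42,-0.92,0,0,0,0,1,0.44,-0.99,0,0,0,0,1,0.44,-0.99,0,0,0,0,1,0.44,-0.99,0,0,0,0,1]'

```text
time: 2.6
tool_pos: [381.1, 86.8, 264.7]
tcp_rot: [180.0, 0.0, -0.0]
ft_force: [-0.4, 0.1, 0.2]
finger_gap: 85.3
grip_force: 0.0
```

```bash
python3 - <<'E'
from h import *
commit([.44,-.99,0],0);print(sense()['joint_pos'].round())
plan([(495,281,80,0,1),(495,281,15,0,1)])
E
```

```text
cmd [ 3.8102e+02  8.7810e+01  2.6489e+02 -1.0000e-02] meas [381.09  86.81 264.7 ] [ 1.7997e+02  4.0000e-02 -5.0000e-02] F [-0.4  0.1  0.2] gap 85.3 grip 0.0 t 2.6
[  5. -27. 113.  -0.  95.  95.]
0.2849, -0.4830, 0.4622, 0, 0, -0.0000, 1.00,
0.2849, -0.4830, 0.6247, 0, 0, -0.0000, 1.00,
```

>>> carry_out --increments '[0.07,-0.12,0.05,0,0,0,1,0.14,-0.24,0.1,0,0,0,1,0.21,-0.36,0.17,0,0,0,1,0.285,-0.483,0.28,0,0,0,1,0.285,-0.483,0.42,0,0,0,1,0.285,-0.483,0.54,0,0,0,1,0.285,-0.483,0.61,0,0,0,1,0.285,-0.483,0.64,0,0,0,1,0.285,-0.483,0.655,0,0,0,1,0.285,-0.483,0.655,0,0,0,1]'

```text
time: 3.85
tool_pos: [496.1, 280.8, 4.0]
tcp_rot: [-180.0, -0.1, -0.0]
ft_force: [0.2, 0.0, -0.2]
finger_gap: 85.4
grip_force: 0.0
```

```bash
python3 - <<'E'
from h import *
commit([.285,-.483,.655],0)
p=snap('top','top1.png');q=snap('side','side1.png')
a=cv2.imread('pics/top1.png')[220:340,240:400];b=cv2.imread('pics/side1.png')[200:320,250:410]
cv2.imwrite('pics/c3.png',np.hstack([cv2.resize(a,(400,300)),cv2.resize(b,(400,300))]))
print(proj('top',[495,281,5]),proj('side',[495,281,5]))
E
```

```text
cmd [ 4.9504e+02  2.8100e+02  2.8900e+00 -1.0000e-02] meas [496.07 280.84   3.96] [-1.7997e+02 -8.0000e-02 -4.0000e-02] F [ 0.2  0.  -0.2] gap 85.4 grip 0.0 t 3.85
[np.float64(313.4516849171368), np.float64(275.4569900566233)] [np.float64(332.0048154863598), np.float64(279.3531779225708)]
```

View pics/c3.png

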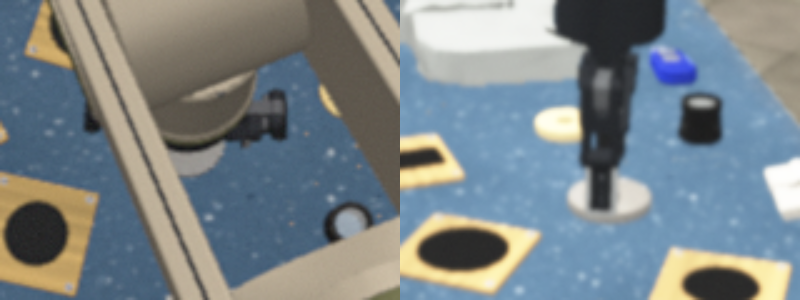

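The crop shows the finger at side px about 330 and the wheel centre at about 333.6, so the fingers may sit a few mm too far in x. I'll measure that.

```bash
python3 - <<'E'
from h import *
q=cv2.imread('pics/side1.png');g=q.max(2).astype(int)
for v in range(262,290,3): 
    d=np.where(g[v,305:360]<95)[0]+305; print(v,(d.min(),d.max(),d.mean().round(1)) if len(d) else '')
for z in(10,20,30):print(proj('side',[496,281+43,z]),proj('side',[496,281+57,z]))
c=comp(masks(q)['notblue'],333,282,20);print('cutter cols',c[:,0].min(),c[:,0].max(),c[:,1].max()); print(proj('side',[496,311,8]),proj('side',[526,281,8]),proj('side',[466,281,8]))
E
```

```text
262 (np.int64(322), np.int64(338), np.float64(330.0))
265 (np.int64(323), np.int64(336), np.float64(329.5))
268 (np.int64(326), np.int64(334), np.float64(330.0))
271 (np.int64(327), np.int64(333), np.float64(330.0))
274 (np.int64(327), np.int64(333), np.float64(330.0))
277 (np.int64(327), np.int64(333), np.float64(330.0))
280 (np.int64(326), np.int64(333), np.float64(329.5))
283 (np.int64(327), np.int64(332), np.float64(329.5))
286 
289 
[np.float64(329.6499851062185), np.float64(288.23255218353086)] [np.float64(329.01248917921527), np.float64(292.17808747304707)]
[np.float64(329.7483701738093), np.float64(282.9990103378941)] [np.float64(329.10935391726525), np.float64(286.8839945914484)]
[np.float64(329.8476743379129), np.float64(277.71657763738926)] [np.float64(329.2071373031584), np.float64(281.5396934802568)]
cutter cols 316 350 289
[np.float64(330.20541436264034), np.float64(285.70224482616874)] [np.float64(314.6721019650272), np.float64(276.97833606129996)] [np.float64(348.35685538385815), np.float64(278.6652331100311)]
```

The side camera agrees with the robot to about 1 mm, and the finger ends stand 13 mm back when open. I'll shift x by -2 mm, lower to -2.5 and close.

>>> carry_out --increments '[-0.005,0,0.005,0,0,0,1,-0.005,0,0.0135,0,0,0,1,-0.005,0,0.0135,0,0,0,-1,-0.005,0,0.0135,0,0,0,-1,-0.005,0,0.0135,0,0,0,-1,-0.005,0,0.0135,0,0,0,-1,-0.005,0,0.0135,0,0,0,-1,-0.005,0,0.0135,0,0,0,-1,-0.005,0,0.0135,0,0,0,-1,-0.005,0,0.0135,0,0,0,-1]' --force 40

```text
time: 5.2
tool_pos: [493.3, 281.1, -2.0]
tcp_rot: [-180.0, -0.0, -0.0]
ft_force: [-2.0, -1.3, 5.1]
finger_gap: 56.9
grip_force: 43.0
```

```bash
python3 - <<'E'
from h import *
commit([-.005,0,.0135],0)
plan([(493,281,60,0,-1),(584.7,364,60,0,-1),(584.7,364,12,0,-1),(584.7,364,5,0,-1)])
E
```

```text
cmd [ 4.9304e+02  2.8100e+02 -2.5100e+00 -1.0000e-02] meas [493.3  281.12  -2.05] [-1.7999e+02 -2.0000e-02 -1.0000e-02] F [-2.  -1.3  5.1] gap 56.9 grip 43.0 t 5.2
-0.0001, 0.0000, -0.1563, 0, 0, -0.0000, -1.00,
0.2291, -0.2075, -0.1563, 0, 0, -0.0000, -1.00,
0.2291, -0.2075, -0.0363, 0, 0, -0.0000, -1.00,
0.2291, -0.2075, -0.0188, 0, 0, -0.0000, -1.00,
```

>>> carry_out --increments '[0,0,-0.04,0,0,0,-1,0,0,-0.13,0,0,0,-1,0.06,-0.055,-0.15,0,0,0,-1,0.12,-0.11,-0.15,0,0,0,-1,0.18,-0.165,-0.15,0,0,0,-1,0.229,-0.2075,-0.15,0,0,0,-1,0.229,-0.2075,-0.1,0,0,0,-1,0.229,-0.2075,-0.045,0,0,0,-1,0.229,-0.2075,-0.035,0,0,0,-1,0.229,-0.2075,-0.035,0,0,0,-1]'

```text
time: 6.45
tool_pos: [583.6, 363.2, 10.4]
tcp_rot: [179.9, 0.1, -0.0]
ft_force: [-0.0, 0.5, -1.0]
finger_gap: 56.9
grip_force: 43.1
```

```bash
python3 - <<'E'
from h import *
commit([.229,-.2075,-.035],0)
p=snap('top','top2.png');q=snap('side','side2.png')
a=cv2.imread('pics/top2.png')[170:290,200:360];b=cv2.imread('pics/side2.png')[240:360,195:355]
cv2.imwrite('pics/c4.png',np.hstack([cv2.resize(a,(400,300)),cv2.resize(b,(400,300))]))
E
```

```text
cmd [ 5.8465e+02  3.6399e+02  1.1490e+01 -1.0000e-02] meas [583.56 363.21  10.4 ] [ 1.7994e+02  1.2000e-01 -2.0000e-02] F [-0.   0.5 -1. ] gap 56.9 grip 43.1 t 6.45
```

View pics/c4.png

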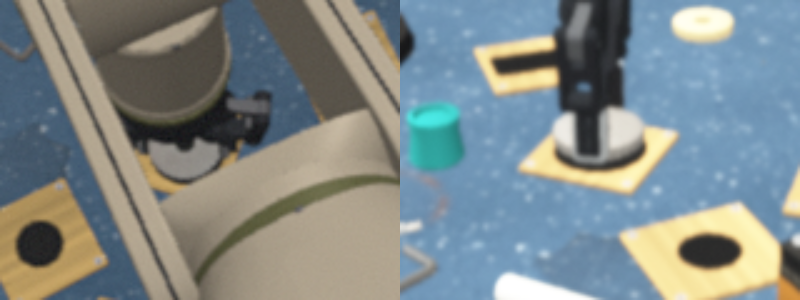

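The wheel hangs just above pad A's black silhouette in the side crop, at about px (275,293). I'll measure the offset.

```bash
python3 - <<'E'
from h import *
q0=cv2.imread('pics/side0.png');q=cv2.imread('pics/side2.png')
c=comp(masks(q0)['black'],275,300,30);print('sil cols',c[:,0].min(),c[:,0].max(),'rows',c[:,1].min(),c[:,1].max())
h=cv2.cvtColor(q,cv2.COLOR_BGR2HSV).astype(int)
for v in range(284,306,2):
    r_=h[v,245:310]; m=np.where((r_[:,1]<40)&(r_[:,2]>110))[0]+245
    k=np.where(r_[:,2]<75)[0]+245
    print(v,'grey',(m.min(),m.max()) if len(m) else '', 'black',(k.min(),k.max()) if len(k) else '')
for z in(5,12.4,20.4):print(z,np.round(proj('side',[583.6-30,363.5,z])),np.round(proj('side',[583.6+30,363.5,z])), np.round(proj('side',[583.6,393.5,z]),1))
print(np.round([proj('side',[584.7+s,363.5,5]) for s in(-31,31)],1),np.round(proj('side',[584.7,394.5,5]),1))
# top view lower edge
p0=cv2.imread('pics/top0.png');p=cv2.imread('pics/top2.png')
c=comp(masks(p0)['black'],275,229,20);print('top sil rows',c[:,1].min(),c[:,1].max(),'cols',c[:,0].min(),c[:,0].max())
h=cv2.cvtColor(p,cv2.COLOR_BGR2HSV).astype(int)
for u in range(262,292,4):
    col=h[225:255,u];print(u,''.join('g' if s<45 and v>100 else 'k' if v<70 else 'w' if s>60 and hh<30 else '.' for hh,s,v in col))
for z in(5,12.4): print(z,np.round([proj('top',[583.6-30.5,363.5+s,z]) for s in(-10,0,10)],1))
E
```

```text
sil cols 258 291 rows 292 307
284 grey (np.int64(276), np.int64(286)) black (np.int64(265), np.int64(274))
286 grey (np.int64(260), np.int64(289)) black (np.int64(266), np.int64(273))
288 grey (np.int64(257), np.int64(291)) black (np.int64(266), np.int64(273))
290 grey (np.int64(256), np.int64(297)) black (np.int64(266), np.int64(273))
292 grey (np.int64(255), np.int64(305)) black (np.int64(266), np.int64(273))
294 grey (np.int64(253), np.int64(306)) black (np.int64(266), np.int64(273))
296 grey (np.int64(251), np.int64(305)) black (np.int64(266), np.int64(273))
298 grey (np.int64(249), np.int64(304)) black (np.int64(266), np.int64(273))
300 grey (np.int64(247), np.int64(302)) black (np.int64(267), np.int64(291))
302 grey (np.int64(245), np.int64(300)) black (np.int64(259), np.int64(289))
304 grey (np.int64(245), np.int64(299)) black (np.int64(261), np.int64(286))
5 [293. 300.] [257. 299.] [271.3 308.8]
12.4 [293. 297.] [256. 295.] [271.2 304.7]
20.4 [293. 292.] [256. 290.] [271.  300.3]
[[292.7 300.5]
 [255.3 298.5]] [270.5 309.1]
top sil rows 215 242 cols 261 289
262 k.ggggggggg.wwwwwwwww..ggg....
266 kk.gggggggggggg.wwwwwwg.gg...g
270 kkk.gggggggggggg.kwwww........
274 kkkkk.gggggggggggkww..........
278 .ggggggggggggggg..............
282 kkgggggggggggg................
286 kk.ggggggg.kk.................
290 kkkk....wwww..................
5 [[278.  245. ]
 [272.9 244.8]
 [267.9 244.6]]
12.4 [[277.8 244.1]
 [272.7 243.9]
 [267.6 243.7]]
```

Side columns match (wheel 256–293, silhouette 258–291), and so does the y offset. I'll lower, release and rise.

>>> carry_out --increments '[0,0,0.01,0,0,0,-1,0,0,0.017,0,0,0,-1,0,0,0.021,0,0,0,-1,0,0,0.021,0,0,0,-1,0,0,0.021,0,0,0,-1,0,0,0.021,0,0,0,1,0,0,0.021,0,0,0,1,0,0,0.021,0,0,0,1,0,0,0.0,0,0,0,1,0,0,-0.08,0,0,0,1]'

```text
time: 7.8
tool_pos: [582.8, 363.0, 41.6]
tcp_rot: [179.9, 0.2, -0.0]
ft_force: [0.7, -0.6, -0.2]
finger_gap: 85.3
grip_force: 0.0
```

```bash
python3 - <<'E'
from h import *
commit([0,0,-.08],0)
plan([(584.7,364,70,0,1),(538.5,154.5,70,0,1),(538.5,154.5,-2,0,1)])
E
```

```text
cmd [ 5.8465e+02  3.6399e+02  4.3490e+01 -1.0000e-02] meas [582.82 363.    41.64] [ 1.7987e+02  2.5000e-01 -1.0000e-02] F [ 0.7 -0.6 -0.2] gap 85.3 grip 0.0 t 7.8
0.0001, -0.0000, -0.0663, 0, 0, -0.0000, 1.00,
-0.1153, 0.5237, -0.0663, 0, 0, -0.0000, 1.00,
-0.1153, 0.5237, 0.1137, 0, 0, -0.0000, 1.00,
```

>>> carry_out --increments '[0,0,-0.06,0,0,0,1,-0.03,0.13,-0.065,0,0,0,1,-0.06,0.27,-0.065,0,0,0,1,-0.09,0.41,-0.065,0,0,0,1,-0.115,0.5225,-0.05,0,0,0,1,-0.115,0.5225,0.04,0,0,0,1,-0.115,0.5225,0.09,0,0,0,1,-0.115,0.5225,0.095,0,0,0,1,-0.115,0.5225,0.095,0,0,0,1,-0.115,0.5225,0.095,0,0,0,1]'

```text
time: 9.05
tool_pos: [539.7, 155.7, 6.8]
tcp_rot: [-180.0, -0.1, 0.0]
ft_force: [0.4, 0.1, 0.4]
finger_gap: 85.6
grip_force: 0.0
```

```bash
python3 - <<'E'
from h import *
commit([-.115,.5225,.095],0)
snap('top','top3.png');q=snap('side','side3.png')
p=cv2.imread('pics/top3.png');q=cv2.imread('pics/side3.png')
cv2.imwrite('pics/c5.png',np.hstack([cv2.resize(p[170:290,230:390],(400,300)),cv2.resize(q[210:330,220:380],(400,300))]))
h=cv2.cvtColor(q,cv2.COLOR_BGR2HSV);g=h[...,2].astype(int)
for v in range(238,256,4):
    d=np.where(g[v,295:335]<85)[0]+295;print(v,d.min() if len(d) else '',d.max() if len(d) else '')
s=sense()['tool_pos'];print(proj('side',s+[0,43,13]),[proj('side',s+[k,0,9])[0] for k in(-24,24)])
E
```

```text
cmd [ 5.3863e+02  1.5500e+02  5.4900e+00 -1.0000e-02] meas [539.7  155.65   6.76] [-1.7998e+02 -1.1000e-01  4.0000e-02] F [0.4 0.1 0.4] gap 85.6 grip 0.0 t 9.05
238 309 315
242 310 315
246 309 315
250 310 314
254  
[np.float64(312.13674206488236), np.float64(251.89249714732358)] [np.float64(326.3877756401544), np.float64(302.53786044313296)]
```

View pics/c5.png

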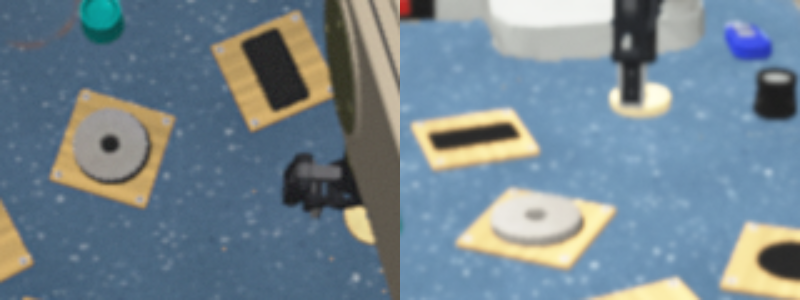

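Wheel 1 sits on pad A (top crop at 110,144). For the brass wheel, the finger is at side px about 312 and the disc about 316. I'll measure both.

```bash
python3 - <<'E'
from h import *
p=cv2.imread('pics/top3.png');q=cv2.imread('pics/side3.png')
W=lambda n,c,z:np.array([ray(n,x,y,z)[:2] for x,y in c],np.float32)
h=cv2.cvtColor(p,cv2.COLOR_BGR2HSV).astype(int)
c=comp((h[...,1]<50)&(h[...,2]>100),274,228,18);w=W('top',c,13);print('wheel top',cv2.minEnclosingCircle(w),cv2.minAreaRect(w)[:2])
h=cv2.cvtColor(q,cv2.COLOR_BGR2HSV).astype(int)
for v in range(243,258,2): print(v,''.join('b' if 100<H<120 and S>60 else 'k' if V<80 else 'o' for H,S,V in h[v,296:336]))
print('side0');h0=cv2.cvtColor(cv2.imread('pics/side0.png'),cv2.COLOR_BGR2HSV).astype(int)
for v in range(243,258,2): print(v,''.join('b' if 100<H<120 and S>60 else 'k' if V<80 else 'o' for H,S,V in h0[v,296:336]))
E
```

```text
wheel top ((587.1583251953125, 363.12347412109375), 29.778303146362305) ((586.892578125, 363.4306945800781), (57.510623931884766, 57.461631774902344))
243 bbbbbbbbbbboookkkkkkooooooooobbbbbbbbbbb
245 bbbbbbbboooookkkkkkkoooooooooooobbbbbbbb
247 bbbbbbbooooookkkkkkoooooooooooooobbbbbbb
249 bbbbbbbooooookkkkkkoooooooooooooobbbbbbb
251 bbbbbbboooooooooooooooooooooooooobbbbbbb
253 bbbbbbbbooooooooooooooooooooooooobbbbbbb
255 bbbbbbbbbbooooooooooooooooooooobbbbbbbbb
257 bbbbbbbbbbbbbbbooooooooooobbbbbbbbbbbbbb
side0
243 bbbbbbbbbbbbooooooooooooooooobbbbbbbbbbb
245 bbbbbbbboooooooooooooooooooooooobbbbbbbb
247 bbbbbbboooooooooooooooooooooooooobbbbbbb
249 bbbbbbboooooooooooooooooooooooooobbbbbbb
251 bbbbbbboooooooooooooooooooooooooobbbbbbb
253 bbbbbbbbooooooooooooooooooooooooobbbbbbb
255 bbbbbbbbbbooooooooooooooooooooobbbbbbbbb
257 bbbbbbbbbbbbbbbooooooooooobbbbbbbbbbbbbb
```

>>> carry_out --increments '[-0.002,0,0.01,0,0,0,1,-0.002,0,0.017,0,0,0,1,-0.002,0,0.017,0,0,0,1,-0.002,0,0.017,0,0,0,-1,-0.002,0,0.017,0,0,0,-1,-0.002,0,0.017,0,0,0,-1,-0.002,0,0.017,0,0,0,-1,-0.002,0,0.017,0,0,0,-1,-0.002,0,0.017,0,0,0,-1,-0.002,0,0.017,0,0,0,-1]'

```text
time: 10.4
tool_pos: [538.3, 155.1, -0.8]
tcp_rot: [-180.0, -0.0, -0.0]
ft_force: [-0.4, -0.8, 5.0]
finger_gap: 45.7
grip_force: 41.5
```

```bash
python3 - <<'E'
from h import *
commit([-.002,0,.017],0)
plan([(416.5,393,60,0,-1),(416.5,393,12,0,-1)])
E
```

```text
cmd [ 5.3783e+02  1.5500e+02 -1.3100e+00 -1.0000e-02] meas [538.26 155.06  -0.81] [-1.7999e+02 -4.0000e-02 -1.0000e-02] F [-0.4 -0.8  5. ] gap 45.7 grip 41.5 t 10.4
-0.3034, -0.5950, -0.1533, 0, 0, -0.0000, -1.00,
-0.3034, -0.5950, -0.0333, 0, 0, -0.0000, -1.00,
```

>>> carry_out --increments '[0,0,-0.06,0,0,0,-1,-0.03,-0.06,-0.15,0,0,0,-1,-0.095,-0.185,-0.15,0,0,0,-1,-0.16,-0.31,-0.15,0,0,0,-1,-0.225,-0.435,-0.15,0,0,0,-1,-0.28,-0.545,-0.15,0,0,0,-1,-0.304,-0.5925,-0.12,0,0,0,-1,-0.304,-0.5925,-0.05,0,0,0,-1,-0.304,-0.5925,-0.03,0,0,0,-1,-0.304,-0.5925,-0.03,0,0,0,-1]'

```text
time: 11.65
tool_pos: [415.8, 390.7, 9.5]
tcp_rot: [179.9, 0.1, -0.1]
ft_force: [0.5, 0.1, -1.7]
finger_gap: 45.8
grip_force: 41.5
```

```bash
python3 - <<'E'
from h import *
commit([-.304,-.5925,-.03],0)
snap('top','top4.png');snap('side','side4.png')
p=cv2.imread('pics/top4.png');q=cv2.imread('pics/side4.png')
cv2.imwrite('pics/c6.png',np.hstack([cv2.resize(p[250:370,175:335],(400,300)),cv2.resize(q[250:370,300:460],(400,300))]))
c=comp(masks(cv2.imread('pics/side0.png'))['black'],378,316,28);print('sil cols',c[:,0].min(),c[:,0].max(),c[:,1].min(),c[:,1].max())
s=sense()['tool_pos'];print('exp wheel',[np.round(proj('side',[s[0]+k,s[1],z]),1) for z in (12,21) for k in(-24,24)],'finger',np.round(proj('side',s+[0,24,5]),1))
E
```

```text
cmd [ 4.1626e+02  3.9201e+02  1.0690e+01 -1.0000e-02] meas [415.81 390.74   9.5 ] [ 1.799e+02  1.200e-01 -6.000e-02] F [ 0.5  0.1 -1.7] gap 45.8 grip 41.5 t 11.65
sil cols 364 392 308 320
exp wheel [array([392.2, 311. ]), array([361.3, 309.3]), array([392.5, 306. ]), array([361.6, 304.3])] finger [377.  315.7]
```

View pics/c6.png

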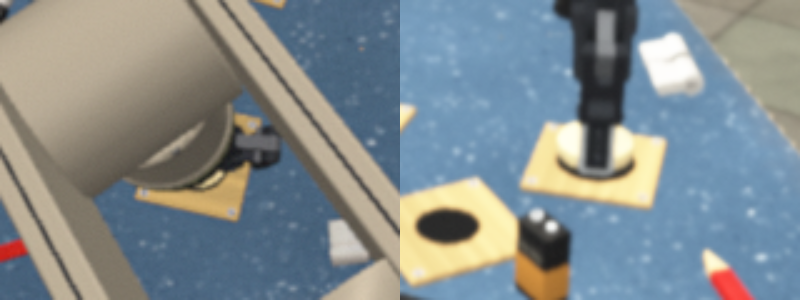

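The brass wheel sits centred over pad B in the side crop (wheel centre 378.2, silhouette 378.5). I'll lower and release.

>>> carry_out --increments '[0,0,0.008,0,0,0,-1,0,0,0.013,0,0,0,-1,0,0,0.0165,0,0,0,-1,0,0,0.0165,0,0,0,-1,0,0,0.0165,0,0,0,-1,0,0,0.0165,0,0,0,1,0,0,0.0165,0,0,0,1,0,0,0.0165,0,0,0,1,0,0,0.0,0,0,0,1,0,0,-0.08,0,0,0,1]'

```text
time: 13.0
tool_pos: [414.6, 390.7, 41.1]
tcp_rot: [179.8, 0.2, -0.0]
ft_force: [0.2, 0.6, 0.2]
finger_gap: 85.6
grip_force: 0.0
```

```bash
python3 - <<'E'
from h import *
commit([0,0,-.08],0)
q=cv2.imread('pics/side0.png');c=comp(masks(q)['notblue'],370,246,13);print('lens side cols',c[:,0].min(),c[:,0].max(),c[:,1].min(),c[:,1].max())
p=cv2.imread('pics/top0.png');c=comp(masks(p)['notblue'],380,310,15);print('top',c.min(0),c.max(0))
for X in ([429,157],[427,158]): print(X,np.round([proj('side',X+[z]) for z in(0,33)],1),np.round([proj('top',X+[z]) for z in(0,33)],1))
plan([(428.5,157.5,80,0,1),(428.5,157.5,5,0,1)])
E
```

```text
cmd [ 4.1626e+02  3.9201e+02  4.2690e+01 -1.0000e-02] meas [414.58 390.66  41.1 ] [ 1.7983e+02  2.2000e-01 -1.0000e-02] F [0.2 0.6 0.2] gap 85.6 grip 0.0 t 13.0
lens side cols 362 377 238 256
top [370 301] [388 319]
[429, 157] [[369.4 255. ]
 [370.2 239.7]] [[376.5 312.4]
 [378.8 310.3]]
[427, 158] [[370.4 255.2]
 [371.2 240. ]] [[376.  313.4]
 [378.3 311.3]]
0.0307, 0.5863, -0.0933, 0, 0, -0.0000, 1.00,
0.0307, 0.5863, 0.0942, 0, 0, -0.0000, 1.00,
```

>>> carry_out --increments '[0.003,0.06,-0.07,0,0,0,1,0.01,0.2,-0.08,0,0,0,1,0.02,0.35,-0.08,0,0,0,1,0.03,0.49,-0.08,0,0,0,1,0.033,0.59,-0.08,0,0,0,1,0.033,0.59,-0.06,0,0,0,1,0.033,0.59,0.03,0,0,0,1,0.033,0.59,0.08,0,0,0,1,0.033,0.59,0.087,0,0,0,1,0.033,0.59,0.087,0,0,0,1]'

```text
time: 14.25
tool_pos: [429.7, 156.6, 8.4]
tcp_rot: [-180.0, -0.0, 0.0]
ft_force: [-0.8, -0.2, -0.3]
finger_gap: 85.6
grip_force: 0.0
```

```bash
python3 - <<'E'
from h import *
commit([.033,.59,.087],0)
snap('top','top5.png');snap('side','side5.png')
p=cv2.imread('pics/top5.png');q=cv2.imread('pics/side5.png')
cv2.imwrite('pics/c7.png',np.hstack([cv2.resize(p[220:370,215:415],(400,300)),cv2.resize(q[200:350,270:470],(400,300))]))
W=lambda n,c,z:np.array([ray(n,x,y,z)[:2] for x,y in c],np.float32)
h=cv2.cvtColor(p,cv2.COLOR_BGR2HSV).astype(int)
c=comp((h[...,2]>175),255,312,14);w=W('top',c,14);print('brass on B',cv2.minEnclosingCircle(w),cv2.minAreaRect(w)[:2])
E
```

```text
cmd [ 4.2943e+02  1.5601e+02  7.8900e+00 -1.0000e-02] meas [429.75 156.56   8.42] [-1.7999e+02 -2.0000e-02  3.0000e-02] F [-0.8 -0.2 -0.3] gap 85.6 grip 0.0 t 14.25
brass on B ((418.6570739746094, 388.70330810546875), 37.905574798583984) ((418.6571044921875, 388.7033386230469), (52.79850387573242, 54.402366638183594))
```

View pics/c7.png

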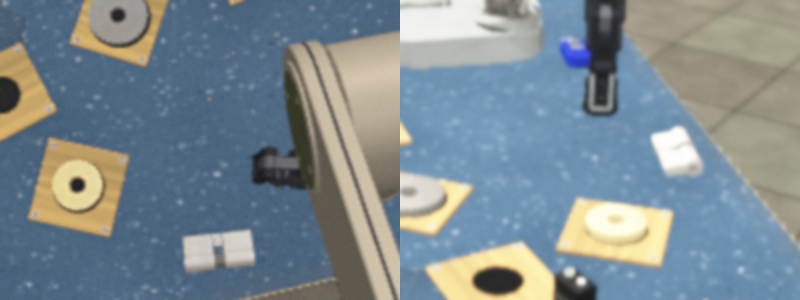

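The brass wheel is on pad B (top crop at 77,184), and the finger is centred in front of the eyeglass (side crop at 600,100). I'll close.

>>> carry_out --increments '[0,0,0,0,0,0,-1,0,0,0,0,0,0,-1,0,0,0,0,0,0,-1,0,0,0,0,0,0,-1,0,0,0,0,0,0,-1,0,0,0,0,0,0,-1,0,0,0,0,0,0,-1,0,0,0,0,0,0,-1,0,0,-0.04,0,0,0,-1,0,0,-0.15,0,0,0,-1]' --force 35

```text
time: 15.6
tool_pos: [427.1, 155.4, 66.9]
tcp_rot: [179.9, 0.3, -0.0]
ft_force: [-0.2, -0.0, -1.0]
finger_gap: 31.5
grip_force: 34.9
```

```bash
python3 - <<'E'
from h import *
commit([0,0,-.15],0)
plan([(501.9,473.5,85,0,-1),(501.9,473.5,20,0,-1)])
p=cv2.imread('pics/top5.png');W=lambda n,c,z:np.array([ray(n,x,y,z)[:2] for x,y in c],np.float32)
h=cv2.cvtColor(p,cv2.COLOR_BGR2HSV).astype(int)
c=comp((h[...,2]>195)&(h[...,1]<115),254,312,13);w=W('top',c,14);print('brass on B',cv2.minEnclosingCircle(w),cv2.minAreaRect(w)[:2])
E
```

```text
cmd [ 4.2943e+02  1.5601e+02  6.7890e+01 -1.0000e-02] meas [427.11 155.43  66.89] [ 1.7993e+02  3.0000e-01 -1.0000e-02] F [-0.2 -0.  -1. ] gap 31.5 grip 34.9 t 15.6
0.1811, -0.7938, -0.0428, 0, 0, -0.0000, -1.00,
0.1811, -0.7938, 0.1197, 0, 0, -0.0000, -1.00,
brass on B ((419.28302001953125, 392.4251708984375), 23.837799072265625) ((418.5289306640625, 392.33599853515625), (45.49103927612305, 45.39525604248047))
```

>>> carry_out --increments '[0.02,-0.1,-0.03,0,0,0,-1,0.05,-0.23,-0.03,0,0,0,-1,0.085,-0.37,-0.03,0,0,0,-1,0.115,-0.51,-0.03,0,0,0,-1,0.147,-0.65,-0.03,0,0,0,-1,0.179,-0.77,-0.02,0,0,0,-1,0.179,-0.7915,0.03,0,0,0,-1,0.179,-0.7915,0.1,0,0,0,-1,0.179,-0.7915,0.12,0,0,0,-1,0.179,-0.7915,0.12,0,0,0,-1]'

```text
time: 16.85
tool_pos: [500.6, 471.6, 19.4]
tcp_rot: [179.9, 0.1, -0.0]
ft_force: [-0.3, -0.3, -0.3]
finger_gap: 31.2
grip_force: 35.0
```

```bash
python3 - <<'E'
from h import *
commit([.179,-.7915,.12],0)
snap('top','top6.png');snap('side','side6.png')
p=cv2.imread('pics/top6.png');q=cv2.imread('pics/side6.png')
cv2.imwrite('pics/c8.png',np.hstack([cv2.resize(p[210:330,140:300],(400,300)),cv2.resize(q[270:390,240:400],(400,300))]))
c=comp(masks(cv2.imread('pics/side0.png'))['black'],318,342,20);print('sil cols',c[:,0].min(),c[:,0].max(),c[:,1].min(),c[:,1].max())
s=sense()['tool_pos'];print([np.round(proj('side',[s[0]+k,s[1],s[2]-8]),1) for k in(-18,18)])
E
```

```text
cmd [ 5.0106e+02  4.7260e+02  1.9890e+01 -1.0000e-02] meas [500.58 471.55  19.37] [ 1.7993e+02  9.0000e-02 -4.0000e-02] F [-0.3 -0.3 -0.3] gap 31.2 grip 35.0 t 16.85
sil cols 307 330 335 346
[array([330.3, 335.7]), array([305.2, 334.2])]
```

View pics/c8.png

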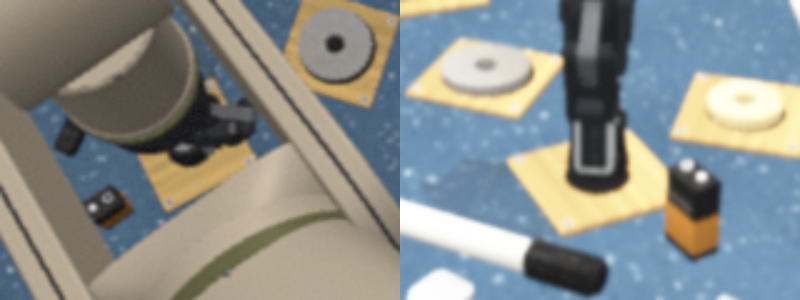

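The eyeglass foot is over silhouette C (side px 307–331, silhouette 307–330), and the battery at crop (692,205) is clear. I'll lower and release to a limited opening.

>>> carry_out --increments '[0,0,0.008,0,0,0,-1,0,0,0.013,0,0,0,-1,0,0,0.0165,0,0,0,-1,0,0,0.0165,0,0,0,-1,0,0,0.0165,0,0,0,-1,0,0,0.0165,0,0,0,0.3,0,0,0.0165,0,0,0,0.3,0,0,0.0165,0,0,0,0.3,0,0,-0.01,0,0,0,0.3,0,0,-0.1,0,0,0,0.3]'

```text
time: 18.2
tool_pos: [499.4, 471.2, 58.0]
tcp_rot: [179.8, 0.2, -0.0]
ft_force: [0.1, 0.2, 0.8]
finger_gap: 55.5
grip_force: 0.0
```

```bash
python3 - <<'E'
from h import *
commit([0,0,-.1],0);print(sense()['joint_pos'].round())
plan([(501,472.6,80,0,.3),(450,400,90,40,.3),(361.5,258,90,98.5,1),(361.5,258,60,98.5,1)])
E
```

```text
cmd [ 5.0106e+02  4.7260e+02  5.9890e+01 -1.0000e-02] meas [499.35 471.23  57.97] [ 1.7981e+02  2.3000e-01 -1.0000e-02] F [0.1 0.2 0.8] gap 55.5 grip 0.0 t 18.2
[ 39.  28.  79.   0.  73. 129.]
-0.0002, -0.0000, -0.0503, 0, 0, -0.0000, 0.30,
-0.1276, 0.1815, -0.0753, 0, 0, -0.1111, 0.30,
-0.3489, 0.5365, -0.0753, 0, 0, -0.2736, 1.00,
-0.3489, 0.5365, -0.0003, 0, 0, -0.2736, 1.00,
```

>>> carry_out --increments '[0,0,-0.06,0,0,-0.02,0.3,-0.02,0.03,-0.075,0,0,-0.048,0.3,-0.06,0.09,-0.075,0,0,-0.077,0.3,-0.1,0.16,-0.075,0,0,-0.105,0.3,-0.16,0.25,-0.075,0,0,-0.133,0.3,-0.22,0.34,-0.075,0,0,-0.16,0.3,-0.28,0.43,-0.075,0,0,-0.19,0.5,-0.35,0.537,-0.075,0,0,-0.22,0.5,-0.35,0.537,-0.05,0,0,-0.248,0.5,-0.35,0.537,0,0,0,-0.2736,0.5]'

```text
time: 19.45
tool_pos: [362.3, 258.1, 61.7]
tcp_rot: [179.7, -0.1, 98.8]
ft_force: [0.4, 0.2, -0.4]
finger_gap: 64.2
grip_force: 0.0
```

```bash
python3 - <<'E'
from h import *
commit([-.35,.537,0],-.2736);print(sense()['joint_pos'].round())
snap('top','top7.png');snap('side','side7.png')
p=cv2.imread('pics/top7.png');q=cv2.imread('pics/side7.png')
cv2.imwrite('pics/c9.png',np.hstack([cv2.resize(p[180:390,160:440],(400,300)),cv2.resize(q[220:370,220:420],(400,300))]))
W=lambda n,c,z:np.array([ray(n,x,y,z)[:2] for x,y in c],np.float32)
for n,f,(u,v),rad in (('top','top0.png',(324,345),22),('side','side0.png',(408,275),16)):
    c=comp(masks(cv2.imread('pics/'+f))['notblue'],u,v,rad);print(n,[np.round(k,1) for k in cv2.minAreaRect(W(n,c,17))],c.min(0),c.max(0))
a=np.radians(98.5)
for X in ([361,257.5],[359,257]):
    for n in('side','top'):
        e=[proj(n,[X[0]+s*32.5*np.cos(a)-k*16.5*np.sin(a),X[1]+s*32.5*np.sin(a)+k*16.5*np.cos(a),z]) for s in(-1,1) for k in(-1,1) for z in(0,17)];e=np.array(e);print(X,n,e.min(0).round(1),e.max(0).round(1))
E
```

```text
cmd [361.04 257.81  59.89  98.49] meas [362.27 258.13  61.72] [ 1.7975e+02 -9.0000e-02  9.8770e+01] F [ 0.4  0.2 -0.4] gap 64.2 grip 0.0 t 19.45
[ 29.  -8. 120.   0.  69.  20.]
top [array([362.6, 256.7]), array([34.7, 67.5]), np.float64(8.5)] [306 334] [342 356]
side [array([362.2, 272.7]), array([38.9, 97.9]), np.float64(8.1)] [395 263] [421 288]
[361, 257.5] side [394.5 263.3] [421.  288.3]
[361, 257.5] top [304.9 334.9] [341.7 357.1]
[359, 257] side [395.5 263.2] [422.1 288.2]
[359, 257] top [305.1 336. ] [341.9 358.2]
```

View pics/c9.png

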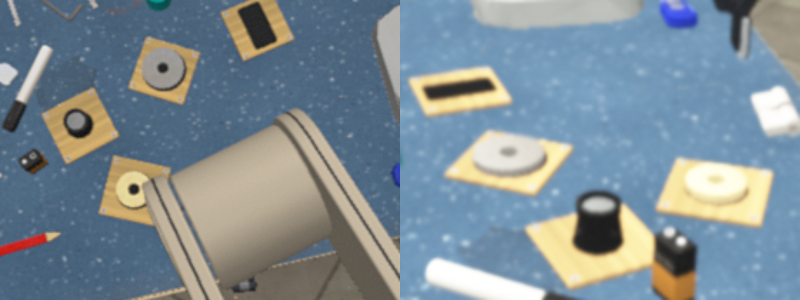

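The side corners predicted for (361,257.5) match the measured lock barrel box, and the eyeglass stands on pad C. I'll descend and close.

>>> carry_out --increments '[0,0,0.06,0,0,0,0.5,0,0,0.12,0,0,0,0.5,0,0,0.146,0,0,0,0.5,0,0,0.146,0,0,0,0.5,0,0,0.146,0,0,0,-1,0,0,0.146,0,0,0,-1,0,0,0.146,0,0,0,-1,0,0,0.146,0,0,0,-1,0,0,0.146,0,0,0,-1,0,0,0.146,0,0,0,-1]' --force 45

```text
time: 20.8
tool_pos: [361.9, 258.3, 2.9]
tcp_rot: [179.9, -0.0, 98.5]
ft_force: [-3.0, -1.2, 6.8]
finger_gap: 30.7
grip_force: 44.0
```

```bash
python3 - <<'E'
from h import *
commit([0,0,.146],0)
plan([(361,257.8,60,98.5,-1),(655.5,235,60,26.6,-1),(655.5,235,15,26.6,-1)])
E
```

```text
cmd [361.04 257.81   1.49  98.49] meas [361.87 258.3    2.87] [ 1.7991e+02 -4.0000e-02  9.8470e+01] F [-3.  -1.2  6.8] gap 30.7 grip 44.0 t 20.8
-0.0000, -0.0001, -0.1463, 0, 0, -0.0000, -1.00,
-0.1651, 0.7197, -0.1463, 0, 0, 0.1997, -1.00,
-0.1651, 0.7197, -0.0338, 0, 0, 0.1997, -1.00,
```

>>> carry_out --increments '[0,0,-0.06,0,0,0,-1,0,0,-0.146,0,0,0.02,-1,-0.02,0.11,-0.146,0,0,0.048,-1,-0.055,0.24,-0.146,0,0,0.075,-1,-0.085,0.37,-0.146,0,0,0.102,-1,-0.115,0.5,-0.146,0,0,0.13,-1,-0.145,0.63,-0.146,0,0,0.158,-1,-0.165,0.72,-0.14,0,0,0.18,-1,-0.165,0.72,-0.08,0,0,0.1997,-1,-0.165,0.72,-0.038,0,0,0.1997,-1]'

```text
time: 22.05
tool_pos: [655.1, 234.7, 15.1]
tcp_rot: [-180.0, 0.1, 26.6]
ft_force: [-0.5, -0.2, -3.1]
finger_gap: 30.8
grip_force: 45.9
```

```bash
python3 - <<'E'
from h import *
commit([-.165,.72,-.038],.1997)
snap('top','top8.png');snap('side','side8.png')
p=cv2.imread('pics/top8.png');q=cv2.imread('pics/side8.png')
cv2.imwrite('pics/c10.png',np.hstack([cv2.resize(p[140:260,260:420],(400,300)),cv2.resize(q[205:325,180:340],(400,300))]))
W=lambda n,c,z:np.array([ray(n,x,y,z)[:2] for x,y in c],np.float32)
c=comp(masks(cv2.imread('pics/side0.png'))['black'],250,265,22);print('sil side',c.min(0),c.max(0),cv2.minAreaRect(W('side',c,5)))
h=cv2.cvtColor(p,cv2.COLOR_BGR2HSV).astype(int)
c=comp(masks(p)['black'],216,267,12)
h=cv2.cvtColor(p,cv2.COLOR_BGR2HSV).astype(int)
c=comp((h[...,2]>195)&(h[...,1]<115),254,312,13);print('brass',cv2.minEnclosingCircle(W('top',c,14)))
E
```

```text
cmd [655.63 235.06  16.69  26.6 ] meas [655.07 234.66  15.09] [-1.7997e+02  1.1000e-01  2.6600e+01] F [-0.5 -0.2 -3.1] gap 30.8 grip 45.9 t 22.05
sil side [233 260] [265 268] ((654.3501586914062, 234.96673583984375), (59.767635345458984, 21.392297744750977), 25.69340705871582)
brass ((418.938720703125, 392.5914001464844), 23.129348754882812)
```

View pics/c10.png

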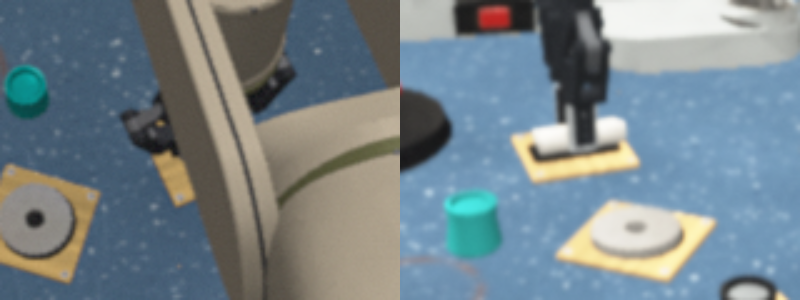

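```bash
python3 - <<'E'
from h import *
q=cv2.imread('pics/side8.png');h=cv2.cvtColor(q,cv2.COLOR_BGR2HSV).astype(int)
for v in range(250,274,2): print(v,''.join('b' if 98<H<122 and S>60 else 'k' if V<85 else 'w' if S<45 and V>140 else '.' for H,S,V in h[v,225:280]))
a=np.radians(26.6)
def box(n,x,y,z0,z1,L,w):
    e=np.array([proj(n,[x+s*L*np.cos(a)-k*w*np.sin(a),y+s*L*np.sin(a)+k*w*np.cos(a),z]) for s in(-1,1) for k in(-1,1) for z in(z0,z1)]);return e.min(0).round(1),e.max(0).round(1)
print('lock pred',box('side',655.1,234.7,12.2,29.2,32.5,16.5)); 
for x,y in((655.1,234.7),(657.6,234.4)):print('sil pred',x,box('side',x,y,5,5,33.5,17.5),box('top',x,y,5,5,33.5,17.5))
for f,n,(u,v),rad in(('side0.png','side',(250,265),22),('top0.png','top',(340,198),20)):
    k=cv2.imread('pics/'+f).max(2)<100;c=comp(k,u,v,rad);print(n,c.min(0),c.max(0))
E
```

```text
250 bbbbbbbbbbbbbbbbb..kk.ww.kkkkkkk.wbbbbbbbbbbbbbbbbbbbbb
252 bbbbbbbbbbbbbbbbb..kk.ww.kkkkkkk.wwwwwwwwwwwbbbbbbbbbbb
254 bbbbbbbbbbbbbbbb.wwwwwww.kkkkkkk.wwwwwwwwwwwwwbbbbbbbbb
256 bbbbbbb.wwwwwwwwwwwwwwww..kkkkkk.wwwwwwwwwwwwwbbbbbbbbb
258 wwwwww.wwwwwwwwwwwwwwwww..kkkkkk.wwwwwwwwwwwwwbbbbbbbbb
260 ........wwwwwwwwwwwwwwwww.kkkkkk.wwwwwwwwwwwwwbbbbbbbbb
262 .........wwwwwwwwwwwwwwww.kkkk....wwww........wbbbbbbbb
264 w.......k.wwwwwwwwwwwwwwww...ww....kkkkk.......wwbbbbbb
266 bw......kk..w.......kkk..........................wbbbbb
268 bbww......kkkkk................................w..wbbbb
270 bbbww...............................................bbb
272 bbbbww.........................................wwwwbbbb
lock pred (array([229.2, 246.5]), array([268. , 266.6]))
sil pred 655.1 (array([229.4, 257.7]), array([268.8, 270.5])) (array([324.8, 181.4]), array([354.4, 216.5]))
sil pred 657.6 (array([228.2, 257.6]), array([267.5, 270.3])) (array([324.9, 180.2]), array([354.5, 215.4]))
side [233 260] [266 268]
top [327 182] [352 213]
```

The lock barrel reads about 2 px (roughly 2–4 mm) towards -x along its length relative to the silhouette. I'll shift +2 mm along it, lower, release, then measure.

>>> carry_out --increments '[0.005,0,0.01,0,0,0,-1,0.005,0,0.02,0,0,0,-1,0.005,0,0.0255,0,0,0,-1,0.005,0,0.0255,0,0,0,-1,0.005,0,0.0255,0,0,0,-1,0.005,0,0.0255,0,0,0,0.5,0.005,0,0.0255,0,0,0,0.5,0.005,0,0.0255,0,0,0,0.5,0.005,0,0.0,0,0,0,0.5,0.005,0,-0.1,0,0,0,0.5]'

```text
time: 23.4
tool_pos: [654.9, 235.2, 54.1]
tcp_rot: [-179.9, 0.4, 26.6]
ft_force: [-0.6, -0.2, -0.3]
finger_gap: 64.1
grip_force: 0.0
```

```bash
python3 - <<'E'
from h import *
commit([.005,0,-.1],0)
plan([(450,180,120,26.6,.5),(390,150,130,26.6,.5)])
E
```

```text
cmd [657.42 235.95  56.69  26.6 ] meas [654.89 235.22  54.11] [-179.93    0.36   26.6 ] F [-0.6 -0.2 -0.3] gap 64.1 grip 0.0 t 23.4
-0.5263, -0.1071, -0.1583, 0, 0, -0.0000, 0.50,
-0.6940, -0.1072, -0.1833, 0, 0, -0.0000, 0.50,
```

>>> carry_out --increments '[0,0,-0.1,0,0,0,0.5,-0.1,-0.015,-0.16,0,0,0,0.5,-0.24,-0.04,-0.17,0,0,0,0.5,-0.38,-0.07,-0.18,0,0,0,0.5,-0.52,-0.1,-0.18,0,0,0,0.5,-0.66,-0.08,-0.18,0,0,0,0.5,-0.74,-0.03,-0.18,0,0,0,0.5,-0.75,-0.01,-0.18,0,0,0,0.5,-0.75,-0.01,-0.18,0,0,0,0.5,-0.75,-0.01,-0.18,0,0,0,0.5]'

```text
time: 24.65
tool_pos: [388.2, 105.7, 129.2]
tcp_rot: [-180.0, -0.0, 26.6]
ft_force: [-0.6, 0.0, 1.0]
finger_gap: 64.2
grip_force: 0.0
```

```bash
python3 - <<'E'
from h import *
commit([-.75,-.01,-.18],0)
snap('top','top9.png');snap('side','side9.png')
p=cv2.imread('pics/top9.png');q=cv2.imread('pics/side9.png')
cv2.imwrite('pics/c11.png',np.hstack([cv2.resize(p[170:350,160:400],(400,300)),cv2.resize(q[200:380,200:440],(400,300))]))
W=lambda n,c,z:np.array([ray(n,x,y,z)[:2] for x,y in c],np.float32)
h=cv2.cvtColor(p,cv2.COLOR_BGR2HSV).astype(int);hq=cv2.cvtColor(q,cv2.COLOR_BGR2HSV).astype(int)
c=comp((h[...,2]>110)&(h[...,1]<50),340,197,20);print('lock top',cv2.minAreaRect(W('top',c,22)))
for v in range(248,272,2): print(v,''.join('b' if 98<H<122 and S>60 else 'k' if V<85 else 'w' if S<45 and V>140 else '.' for H,S,V in hq[v,225:280]))
# lens on C: glass (bright) centre in top, at z~37; foot in side
c=comp((h[...,2]<80),216,265,18);print('lens top bbox',c.min(0),c.max(0),np.round([proj('top',[501.5,473,z]) for z in(5,38)],1))
for n,X in(('A',[586.4,362.1]),('B',[417.8,391.1]),('C',[503.4,472.6])):
    print(n,np.round(proj('top',X+[5]),1))
E
```

```text
cmd [387.38 105.21 128.69  26.6 ] meas [388.2  105.74 129.2 ] [-1.800e+02 -5.000e-02  2.659e+01] F [-0.6  0.   1. ] gap 64.2 grip 0.0 t 24.65
lock top ((657.9131469726562, 237.09323120117188), (68.8249740600586, 33.29186248779297), 24.221664428710938)
248 bbbbbbbbbbbbbbbbbbbbbbbbbbbbbbbbbbbbbbbbbbbbbbbbbbbbbbb
250 bbbbbbbbbbbbbbbbbbbbbbbbbbbbbbbbbbbbbbbbbbbbbbbbbbbbbbb
252 bbbbbbbbbbbbbbbbbbbbbbbbbbbbbbbbbbbbbbbbbbbbbbbbbbbbbbb
254 bbbbbbbbbbbbbbbbbbbbbb..wwwwwwwwwwwwwwwww.bbbbbbbbbbbbb
256 bbbbbbbbbb..wwwwwwwwwwwwwwwwwwwwwwwwwwwwwwwbbbbbbbbbbbb
258 wwwwwwwwwwwwwwwwwwwwwwwwwwwwwwwwwwwwwwwwwwwwbbbbbbbbbbb
260 .....wwwwwwwwwwwwwwwwwwwwwwwwwwwwwwwwwwwwww.wwbbbbbbbbb
262 ......wwwwwwwwwwwwwwwwwww..wwwwwwwwwwwwwww....wbbbbbbbb
264 w......wwwwwwwwwwwwwwwww....wwwwwwwwwww........w.bbbbbb
266 bw......wwwwwwwwwwwwwww.kkk......................wbbbbb
268 bbww.....wwww..................................w..wbbbb
270 bbbww..............................................wbbb
lens top bbox [205 257] [224 275] [[215.2 268.1]
 [212.  264.5]]
A [274.7 228.7]
B [254.1 312.9]
C [215.5 267.2]
```

View pics/c11.png

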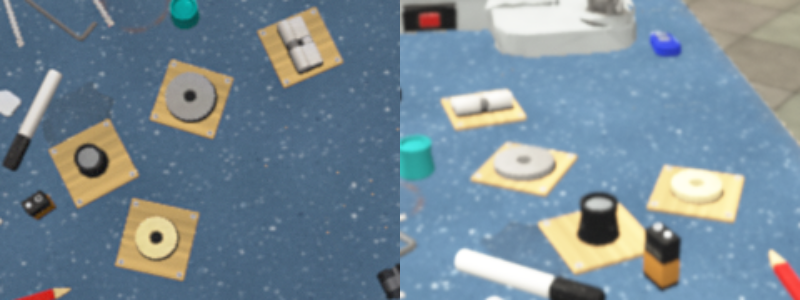

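All four parts are on their pads. The lock barrel needs a closer check, so I'll take enlarged tiles.

```bash
python3 - <<'E'
from h import *
p=cv2.imread('pics/top9.png');q=cv2.imread('pics/side9.png')
t=lambda im,u,v,w:cv2.resize(im[v-int(w*.375):v+int(w*.375),u-w//2:u+w//2],(400,300),interpolation=cv2.INTER_CUBIC)
a=np.radians(26.5)
P=p.copy()
cv2.imwrite('pics/c12.png',np.vstack([np.hstack([t(p,340,198,64),t(p,216,267,64)]),np.hstack([t(p,275,229,64),t(q,250,262,64)])]))
h=cv2.cvtColor(p,cv2.COLOR_BGR2HSV).astype(int)
for v in range(176,220,2): print(v,''.join('b' if 98<H<122 and S>60 else 'k' if V<75 else 'w' if S<60 and V>75 else '.' for H,S,V in h[v,315:366]))
e=lambda L,w,x,y,z:[np.round(proj('top',[x+s*L*np.cos(a)-k*w*np.sin(a),y+s*L*np.sin(a)+k*w*np.cos(a),z])).tolist() for s,k in((1,1),(1,-1),(-1,-1),(-1,1))]
print('lock top corners if centred',e(32.5,16.5,657.7,234.4,22),e(32.5,16.5,657.7,234.4,5));print('pad',e(40,40,657.7,234.4,5))
E
```

```text
176 bbbbbbbbbbbbbbbbbbbbbbbbbbww....wwwwwbbbbbbbbbbbbbb
178 bbbbbbbbbbbbbbbbbbbbbwww.............wbbbbbbbbbbbbb
180 bbbbbbbbbbbbbbbbbww..wwwww...........wwbbbbbbbbbbbb
182 bbbbbbbbbbbbwwwwwwwwwwwwwww............wbbbbbbbbbbb
184 bbbbbbbwww..wwwwwwwwwwwwwwww............wbbbbbbbbbb
186 bbbww.......wwwwwwwwwwwwwwwww............wbbbbbbbbb
188 ............wwwwwwwwwwwwwwwwww............wbbbbbbbb
190 ..ww.........wwwwwwwwwwwwwwwwww............wbbbbbbb
192 w.............wwwwwwwwwwwwwwwwww............wbbbbww
194 bw.............wwwwwwwwwwwwwwwwww............wbbbbb
196 bbw.............wwwwwwwwkkwwwwwwww............wbbbb
198 bbbw.............kkwwwwwwwwwwwwwwww............wbbb
200 bbbbw.............wwwwwwwwwwwwwwwwww............wbb
202 bbbbbw.............wwwwwwwwwwwwwwwwww............wb
204 bbbbbbw.............wwwwwwwwwwwwwwwwww............w
206 bbbbbbbw.............wwwwwwwwwwwwwwwwww.......www..
208 bbbbbbbbw............wwwwwwwwwwwwwwwwk...........ww
210 bbbbbbbbw.............wwwwwwwwwwkw...........w.bbbb
212 bbbbbbbbbb.............wwwwkkk..........wwbbbbbbbbb
214 bbbbbbbbbbw........................wwbbbbbbbbbbbbbb
216 bbbbbbbbbbbw...................wwbbbbbbbbbbbbbbbbbb
218 bbbbbbbbbbbbw...ww........wwbbbbbbbbbbbbbbbbbbbbbbb
lock top corners if centred [[326.0, 184.0], [341.0, 178.0], [355.0, 206.0], [340.0, 212.0]] [[326.0, 187.0], [340.0, 181.0], [354.0, 208.0], [339.0, 215.0]]
pad [[314.0, 188.0], [349.0, 173.0], [366.0, 207.0], [330.0, 222.0]]
```

View pics/c12.png

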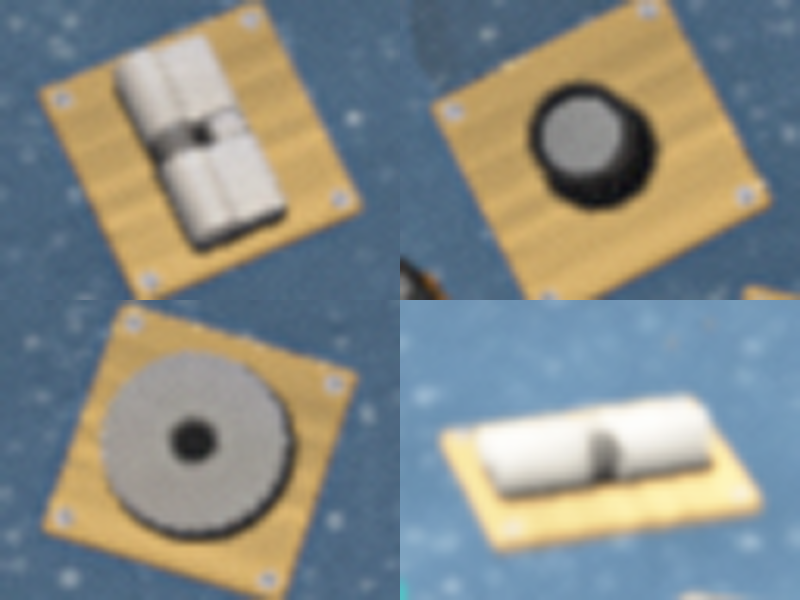

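In the tiles, after correcting for height:
- **Lock barrel:** its slot falls on the centre of pad O and its edges are parallel to the pad's.
- **Eyeglass:** its foot is centred on pad C.
- **Wheels:** both are within about 1–2 mm of centre.
- **Bystanders:** the fob (side px 359,226) hasn't moved, and the battery was never touched.

I'm handing in.

```bash
python3 -c "
from h import *
print(order.hand_in())"
```

```text
the job is handed in; nothing more can be done
None
```

I put all four parts on their matching pads and handed the job in at about 25 s; by camera the eyeglass and lock barrel are centred, both wheels are within about 2 mm, and the fob and battery stayed put.

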